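# Pack the spare bracket and valve block into the caddy

### The job

Pack the empty bay of the white caddy, the one with the green floor, for the canister change: first set the aluminium angle bracket into it, foot flat on the bay's floor and plate upright, then set the valve block with the black knob upright onto the bracket's foot, beside the plate. They fit only in that order. Set each down before letting go, do not drop it in, and leave the valve block with the red knob where it stands.

Things in the scene. Friction and masses are not known exactly. Their poses are not given: they have to be found in the camera images.
- bay (a point): Floor centre of the empty, green-floored bay of a white caddy: an open box 195 (x) by 160 (y) by 60 mm high, fixed to the bench, walls and floor 5 mm, parted into two bays. This bay, nearer the robot, is 90 (x) by 150 (y) by 55 mm deep inside; its floor is 5 mm above the bench. The other bay, on the +x side, holds a red funnel and a green cap, below the rim. y along the bay, z up.
- bracket_mid (a point): Loose L-shaped aluminium bracket: flat foot 70 (x) by 130 (y) by 10 mm thick, upright plate 10 mm thick at its +y end, 110 mm high overall, top 45 mm of it 46 mm wide. Point: centre of the outline, in the air 55 mm above the underside; mid-plate is 60 mm along +y. Grip the plate's 10 mm thickness (along y) 35 mm above the point. In the bay the plate may be at either end. z up. 0.26 kg.
- black_valve_mid (a point): To pack: grey block 68 (x) by 81 (y) by 40 mm high, a 24 mm thick steel fitting sticking out 12 mm at each y end (105 mm overall), and a fixed upright round black knob, 36 mm wide, 42 mm high, mid-top: grip it across any diameter. Stands loose. Point: its centre, 41 mm above the underside, on the knob's axis, 1 mm above the knob's foot. z up; alike both ways round. About 0.35 kg.
- red_valve_mid (a point): Leave alone: grey block 68 (x) by 81 (y) by 40 mm high, a 24 mm thick steel fitting sticking out 12 mm at each y end (105 mm overall), and a fixed upright round red knob, 36 mm wide, 42 mm high, mid-top: grip it across any diameter. Stands loose. Point: its centre, 41 mm above the underside, on the knob's axis, 1 mm above the knob's foot. z up; alike both ways round. About 0.35 kg.
Things that resemble listed ones, but are neither listed nor needed, are in the scene too. Leave any yellow look-alike of the part that bears black_valve_mid alone. What is shaped like the part that bears bracket_mid but orange is not meant.

How it is judged:
By the outcome, as a careful person would: the job done as asked, in the order asked, and still so for the second after the job is handed in, with the robot touching nothing.
It also fails if it takes over 54 s, if anything falls off the work surface, if the arm or the gripper's body presses on something with over 40 N, if the wrist force passes 120 N, or if a joint passes its speed limit or range.

### The arm

A 6-joint arm with a two-finger parallel gripper is mounted at the origin on the work surface. World frame = base frame: x ahead of the robot, y to its left, z up, the work surface at z = 0. Lengths are in mm, angles in rad, forces in N, time in s.
With the tool pointing down it reaches from about 350 to 875 mm from the base axis. Payload 4.2 kg.
Tool frame: the origin (TCP) lies where the fingers leave the gripper's body, on its centre line; the fingertips stand ahead of it and the grasp point (between the pads) lies 54 mm ahead of it (arm.nose_length is the z of the fingertips in the tool frame, in mm); z points along the fingers, x is the direction in which the jaws open and shut, and the axes are right-handed (so a half turn about z gives the same grasp; the last joint's range is limited). The gripper opens to 85 mm and grips with 20 to 120 N. Pads are 22 mm wide; open, the fingers measure 114 mm over their backs; the gripper's body (76 mm by 85 mm) begins 54 mm behind the grasp point. The pads swing forward as they close: fully open they stand 13 mm farther back than shut.
Start: joints at [0.259, 0.385, 0.008, 0, -1.194, -0.259], TCP at [624.98, 0.025, 303.912] pointing down, gripper open.
Joint ranges: [-3.14, 3.14], [-1.21, 2.06], [-1.07, 1.41], [-3.16, 2.05], [-2.99, -0.16], [-3.1, 3.1]. Speed limits (rad/s): [2.79, 2.79, 3.14, 3.14, 3.14, 3.14].

### API

Orientations are given as a unit quaternion [x, y, z, w].
In Python, from bench import arm, imaging, job_done gives the robot as it stands.
- The arm moves only by the shell command python3 -m crank 'ROWS' [OPENING]. ROWS is a JSON object of lists of equal length, an entry for each row: "delta_pos": the shift along the tool's x, y, z in m, a list of three; "twist": the turn about the tool's z in rad. In form: {"delta_pos": [[tx, ty, tz], ...], "twist": [twist, ...]}. A call has 1 to 8 rows; each row shifts and turns the commanded pose from where the row before left it, along the tool's axes as they then stand; what a row does not reach is not made up. A row lasts 1/12 s, in which the tool goes at most 41.7 mm and 7.16 degrees, less where a joint would pass 70% of its speed; a pose out of reach is approached as far as the arm can. A call is refused whole if a number of a shift passes 0.0417 or a number of a turn 0.125, either way. A call with a gripper value outside its range is refused whole. OPENING is the opening, from 0 (shut) to 1 (fully open), set as the call begins (- or left out, the last holds). The fingers move at their own pace and stop on an object; the grip force is fixed at half the most. Time passes only in rows, so rows that do not move let the fingers close. It gives the time, the measured TCP pose, the force and the opening at its end, in the units of the state.
- arm.read_state(): the state, without advancing time (a new reading comes with each control period).
- imaging.get_image(name): name is "scene" or "side" or "wrist"; returns (picture, depth): 400x640x3 uint8, blue, green, red; 400x640 float32, mm along the optical axis (not along the pixel's ray), 0 where there is no reading.
- imaging.camera_model(name): a dict with "vfov" (degrees; the focal length in pixels is half the picture's height over the tangent of half this angle, whatever the lens; pixels are square), "cx", "cy" (the principal point, pixels), "dist" ([k1, k2, p1, p2, k3] as OpenCV has them; the pictures are not rectified), "T" (4x4, takes a point from camera to world coordinates); the wrist camera has in their place "hand_eye" (4x4, takes a point from camera to tool coordinates, whose origin is the TCP and whose axes are the tool frame's). Camera axes: x right, y up, looking along -z (the intrinsics and any distortion apply to the point x, -y, -z); pixel columns grow to the right and rows downward; lengths in mm; the calibration is good to about 2 mm. A picture is of the moment at which its call begins: read the wrist's pose just before it. camera_model takes no time and is no camera call.
- job_done(): hands the job in, once; it reports no verdict.
The state is a dict: "clock": time; "joints": joint angles; "joint_vel": joint speeds; "joint_efforts": joint torques, N m; "position": TCP position; "ee_rot": TCP orientation; "contact_force": force on the tool from outside, world axes, zero at the start; "wrist_torque": the same for the moment, N m; "gripper_width": finger opening in mm.
Only numpy, scipy, OpenCV 4.12 (cv2) and the standard library are available. Lean on these libraries where they do the work, as an engineer would, in place of code of your own. Each camera call takes 0.05 s, during which the arm holds its last target.

## Working session

There is one attempt and no reset: what is moved stays moved. The work goes in short steps, Python scripts to look and compute and a shell command to move; the robot and the scene stay as the last step left them, time stands still between calls to the robot, and variables do not carry over. Pictures are saved under pics/ and viewed, and the job is handed in when it is done.

```bash
ls; mkdir -p pics; cat > h.py <<'E'
import numpy as np,cv2
from bench import arm,imaging
from scipy.spatial.transform import Rotation as R
def toolT():
    s=arm.read_state();T=np.eye(4);T[:3,:3]=R.from_quat(s['ee_rot']).as_matrix();T[:3,3]=s['position'];return T
def grab(name):
    Tt=toolT();im,d=imaging.get_image(name);m=imaging.camera_model(name)
    T=np.array(m['T']) if 'T' in m else Tt@np.array(m['hand_eye'])
    f=200/np.tan(np.radians(m['vfov'])/2)
    K=np.array([[f,0,m['cx']],[0,f,m['cy']],[0,0,1.]])
    np.savez('%s.npz'%name,im=im,d=d,T=T,K=K,dist=np.array(m['dist'],float))
    return im,d,T,K,np.array(m['dist'],float)
def load(name):
    z=np.load('%s.npz'%name);return [z[k] for k in('im','d','T','K','dist')]
def cloud(d,T,K,dist):
    v,u=np.mgrid[0:400,0:640]
    p=cv2.undistortPoints(np.stack([u,v],-1).reshape(-1,1,2).astype(np.float64),K,dist).reshape(400,640,2)
    P=np.stack([p[...,0]*d,-p[...,1]*d,-d],-1)
    W=P@T[:3,:3].T+T[:3,3];W[d<=0]=np.nan;return W
def ray(u,v,z,T,K,dist):
    p=cv2.undistortPoints(np.array([[[u,v]]],float),K,dist)[0,0]
    r=T[:3,:3]@np.array([p[0],-p[1],-1]);return T[:3,3]+r*(z-T[2,3])/r[2]
E
python3 - <<'E'
from h import *
for n in('scene','side','wrist'):
    im,d,T,K,dist=grab(n);cv2.imwrite('pics/%s0.png'%n,im);print(n,T.round(2).tolist(),K[0,0],K[:2,2],dist,(d>0).mean())
s=arm.read_state();print(s['clock'],s['position'],s['ee_rot'],s['gripper_width'],arm.nose_length)
E
```

```text
pics
scene [[-0.51, -0.67, 0.54, 1087.91], [0.86, -0.41, 0.31, 346.05], [0.01, 0.62, 0.78, 980.34], [0.0, 0.0, 0.0, 1.0]] 412.0604791743369 [317.49220896 206.98244393] [-0.04730706  0.          0.          0.          0.        ] 0.99614453125
side [[0.78, 0.41, -0.47, -110.91], [-0.62, 0.52, -0.58, -750.51], [0.01, 0.75, 0.67, 901.29], [0.0, 0.0, 0.0, 1.0]] 419.5615374882768 [324.62791035 204.04816272] [-0.00910545  0.          0.          0.          0.        ] 0.99609765625
wrist [[-1.0, -0.0, 0.0, 624.24], [0.0, -0.95, -0.31, -80.64], [0.0, -0.31, 0.95, 371.99], [0.0, 0.0, 0.0, 1.0]] 307.10051891648817 [327.16061951 200.72851308] [-0.02356549  0.          0.          0.          0.        ] 0.99616796875
0.15 [6.24680329e+02 3.01514219e-02 3.03053652e+02] [ 5.96374150e-05  9.99999625e-01 -6.56870207e-05 -8.61120506e-04] 85.5531282635833 72.6
```

View pics/scene0.png

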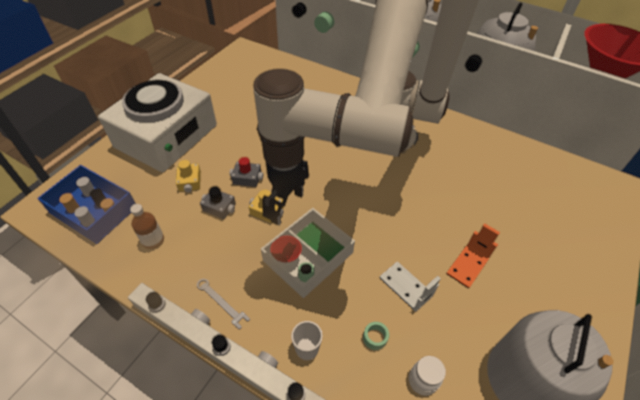

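View pics/side0.png

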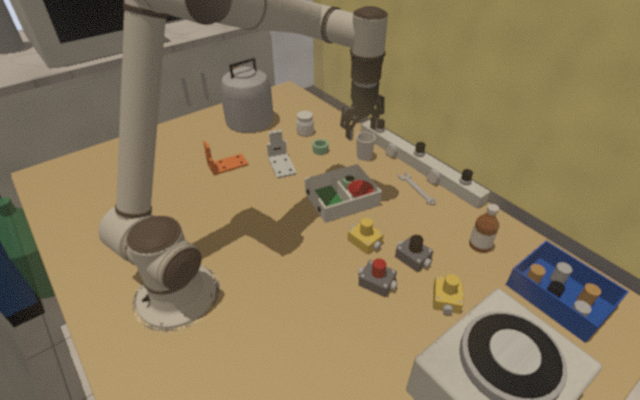

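View pics/wrist0.png

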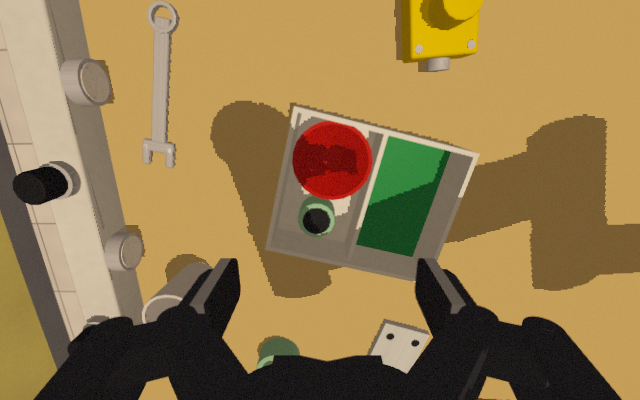

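Scene view: the silver bracket is at (408,285) and the orange look-alike at (475,255), so I want the silver one. Valves: black knob (217,200), red (246,170), yellow (187,176) and (265,205). The one to pack is black on grey, at (217,200). Green-floored bay is at (322,240).

```bash
python3 - <<'E'
from h import *
im,d,T,K,dist=load('scene')
a=cv2.resize(im[150:230,165:300],None,fx=4,fy=4,interpolation=cv2.INTER_CUBIC)
b=cv2.resize(im[240:320,365:500],None,fx=4,fy=4,interpolation=cv2.INTER_CUBIC)
cv2.imwrite('pics/crop1.png',cv2.vconcat([a[:300],b[:300]]))
for n,pts in(('scene',{'black':(215,192),'red':(244,162),'brfoot':(405,283),'brplate':(430,290),'baygreen':(322,240)}),('side',{'black':(416,241),'red':(379,266),'foot':(283,165),'plate':(277,142),'green':(328,196)}),('wrist',{'green':(400,200),'foot':(400,350)})):
    im,d,T,K,dist=load(n);W=cloud(d,T,K,dist)
    for k,(u,v) in pts.items(): print(n,k,W[v,u].round(1))
# height map top view all clouds
for n in('scene','side','wrist'):
    im,d,T,K,dist=load(n);W=cloud(d,T,K,dist)
    g=np.zeros((600,800,3),np.uint8)
    # x 300..900 -> rows (bottom=300), y 400..-400 -> cols
    ok=np.isfinite(W[...,0])&(W[...,2]>-20)&(W[...,2]<200)
    P=W[ok];C=im[ok];o=np.argsort(P[:,2]);P=P[o];C=C[o]
    r=(900-P[:,0]).astype(int);c=(400-P[:,1]).astype(int);k=(r>=0)&(r<600)&(c>=0)&(c<800)
    g[r[k],c[k]]=C[k];cv2.imwrite('pics/top_%s.png'%n,cv2.dilate(g,np.ones((2,2))))
E
```

```text
scene black [ 574.8 -286.2   78.2]
scene red [ 435.5 -287.7   78.5]
scene brfoot [521.1 293.7   9.5]
scene brplate [551.5 357.4  85. ]
scene baygreen [514.9  36.3   5.5]
side black [ 566.5 -299.9   80.9]
side red [ 427.8 -301.4   81.3]
side foot [531.1 288.6   6.8]
side plate [548.1 345.4  67.9]
side green [549.6  54.6   9.2]
wrist green [531.3  38.7   4.7]
wrist foot [514.3 273.1   8.6]
```

View pics/crop1.png

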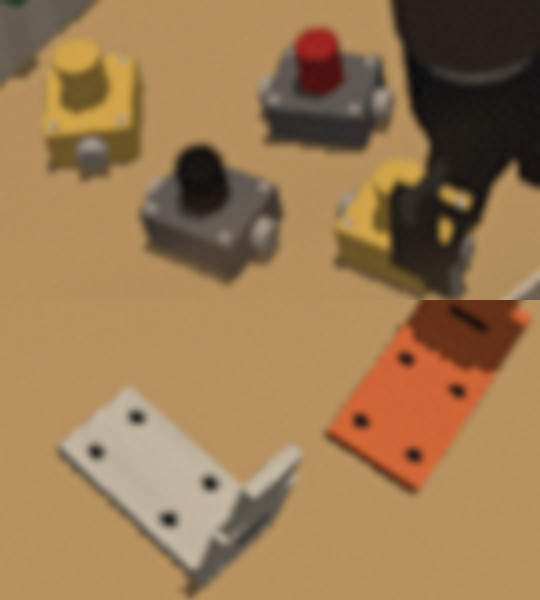

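View pics/top_side.png

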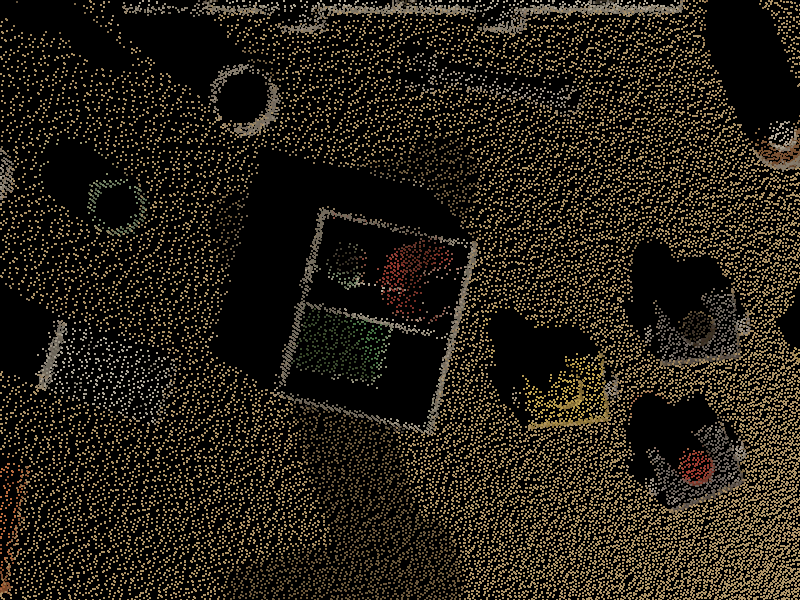

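View pics/top_scene.png

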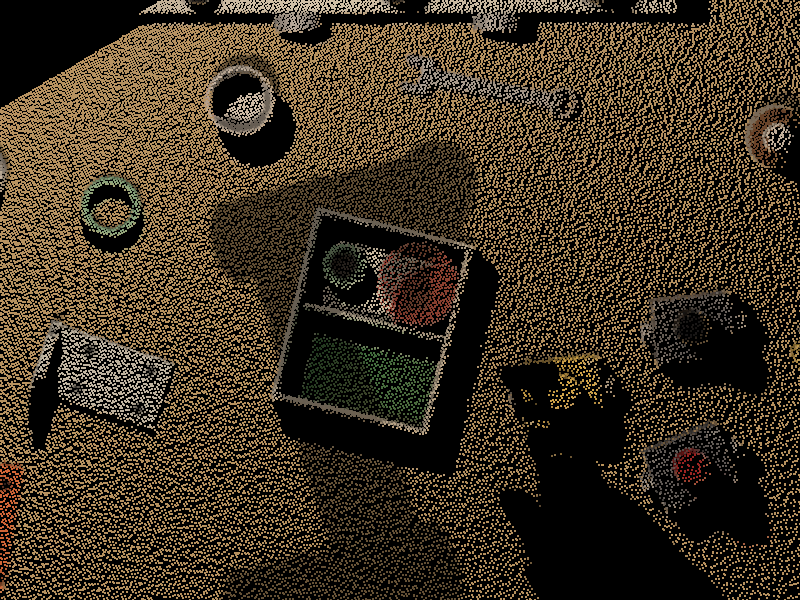

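The crop confirms it: the bare aluminium bracket is at crop (180,480), and the grey valve with the black knob is at crop (205,200). Next I measure the poses.

```bash
cat > meas.py <<'E'
from h import *
def rect(P):
    (c,s,a)=cv2.minAreaRect(P[:,:2].astype(np.float32));b=cv2.boxPoints((c,s,a))
    e=b[1]-b[0],b[2]-b[1];l=max(e,key=np.linalg.norm);return np.round(c,1),np.round(sorted(s),1),round(float(np.degrees(np.arctan2(l[1],l[0]))%180),1)
def sel(W,c,r,z0,z1):
    m=np.isfinite(W[...,0]);m&=(np.hypot(W[...,0]-c[0],W[...,1]-c[1])<r)&(W[...,2]>z0)&(W[...,2]<z1);
    m=cv2.morphologyEx(m.astype(np.uint8),cv2.MORPH_OPEN,np.ones((2,2)))>0
    return W[m]
E
python3 - <<'E'
from meas import *
for n in('scene','side','wrist'):
    im,d,T,K,dist=load(n);W=cloud(d,T,K,dist)
    print(n)
    for nm,c,r,z0,z1 in(('rim',(580,25),150,55,64),('green',(525,35),90,2,9),('foot',(525,285),95,5,15),('plate',(545,350),60,40,105),('ptop',(545,350),60,106,115),('pall',(545,350),60,70,115),('blk',(570,-300),75,36,44),('knob',(570,-295),45,76,88),('redknob',(435,-295),45,76,88)):
        P=sel(W,c,r,z0,z1)
        if len(P)>8: print(nm,len(P),*rect(P),P.mean(0).round(1),P.max(0).round(0))
E
```

```text
scene
rim 651 [563.1  32.6] [159.2 229.1] 166.4 [nan nan nan] [nan nan nan]
green 977 [550.7  36. ] [129.  151.8] 74.7 [nan nan nan] [nan nan nan]
foot 999 [542.3 279.6] [ 58.6 139.1] 46.6 [nan nan nan] [nan nan nan]
plate 167 [528.2 361.7] [  8.6 107.5] 162.7 [549.  356.8  55.6] [580. 375. 106.]
ptop 81 [510.2 362.9] [ 11.4 116.2] 168.7 [539.3 357.7  98.9] [567. 371. 115.]
pall 153 [511.  363.7] [ 13.6 117.5] 168.5 [542.6 357.6  87.1] [568. 371. 115.]
blk 282 [ 559.2 -290.3] [80.3 87.5] 9.2 [nan nan nan] [nan nan nan]
knob 96 [ 546.2 -303. ] [30.5 95.3] 26.6 [ 573.9 -288.1   77.8] [ 592. -273.   84.]
redknob 85 [ 402.4 -299.5] [ 24.  100.8] 24.7 [nan nan nan] [nan nan nan]
side
rim 325 [721.6  13.9] [  0.5 221.7] 74.5 [nan nan nan] [nan nan nan]
green 381 [536.1  31.5] [ 88.4 164.7] 71.4 [nan nan nan] [nan nan nan]
foot 434 [530.7 292.8] [ 74.5 141.2] 71.3 [524.9 284.6   8.5] [589. 358.  15.]
plate 234 [599.  392.2] [ 52.9 183.2] 41.2 [nan nan nan] [nan nan nan]
ptop 23 [545.7 347.3] [ 7.9 42. ] 163.9 [544.2 347.7 105.9] [566. 354. 111.]
pall 138 [603.  403.9] [ 37.3 188.2] 44.2 [nan nan nan] [nan nan nan]
blk 375 [ 581.7 -293.8] [72.1 96.8] 13.7 [nan nan nan] [nan nan nan]
knob 112 [ 609.5 -289.3] [ 30.5 108.1] 14.9 [ 575.5 -298.6   75.7] [ 658. -261.   85.]
redknob 126 [ 464.2 -288.3] [30.1 96.5] 17.2 [ 434.4 -297.9   77.4] [ 506. -260.   86.]
wrist
rim 3351 [570.1  45.7] [197.3 227. ] 164.8 [nan nan nan] [nan nan nan]
green 7877 [549.6  34.6] [121.  145.7] 76.1 [nan nan nan] [nan nan nan]
foot 1844 [515.1   5. ] [  9.1 195.6] 167.9 [nan nan nan] [nan nan nan]
```

```bash
sed -i '/morphologyEx/d' meas.py
python3 - <<'E'
from meas import *
for n in('scene','side','wrist'):
    im,d,T,K,dist=load(n);W=cloud(d,T,K,dist)
    print(n)
    for nm,c,r,z0,z1 in(('rim',(580,25),150,55,64),('green',(525,35),90,2,9),('foot',(525,285),95,5,15),('plate',(545,350),60,40,105),('ptop',(545,350),60,106,115),('pall',(545,350),60,70,115),('blk',(570,-300),75,34,46),('knob',(570,-295),45,76,88),('redknob',(435,-295),45,76,88)):
        P=sel(W,c,r,z0,z1)
        if len(P)>8: print(nm,len(P),*rect(P),P.mean(0).round(1),np.percentile(P[:,2],[5,95]).round(1))
E
```

```text
scene
rim 749 [578.   28.2] [162.3 197.5] 166.4 [587.2  21.4  59.2] [55.5 62.8]
green 1069 [525.9  41.5] [146.6 170.1] 30.7 [529.9  34.6   6. ] [3.1 8.4]
foot 1042 [514.2 284. ] [143.4 165.7] 20.3 [524.5 290.1  10.5] [ 6.8 13.8]
plate 171 [545.4 354.8] [10.6 70.7] 160.2 [556.2 353.5  70.5] [ 44.8 101.2]
ptop 81 [543.9 354.7] [10.4 47.5] 161.9 [545.1 354.4 110.1] [106.9 112.6]
pall 153 [544.2 354.7] [10.6 48.1] 161.6 [549.4 354.3 100.1] [ 75.8 112.2]
blk 335 [ 572.6 -290.8] [67.4 85.7] 96.4 [ 579.7 -283.1   39.1] [35.4 42.7]
knob 98 [ 573.1 -292.7] [31.6 37.8] 39.8 [ 573.9 -291.6   79.7] [77.5 82.5]
redknob 86 [ 434.  -290.8] [33.8 36.4] 36.6 [ 434.7 -290.2   80.1] [76.9 83. ]
side
rim 409 [581.2  24.1] [165.7 198. ] 165.5 [584.7  16.   58.5] [55.5 61.7]
green 463 [529.4  34.7] [156.5 175.2] 106.7 [542.9  48.4   5.3] [2.3 8.1]
foot 442 [532.4 288.9] [ 85.5 134.7] 70.0 [525.2 290.7   9.2] [ 6.  12.5]
plate 243 [545.4 349.5] [17.  70.2] 161.1 [544.1 348.5  69.4] [ 42.3 101.4]
ptop 27 [545.3 351. ] [15.4 44.8] 172.1 [544.  350.8 108.7] [106.9 111.3]
pall 142 [546.  352.2] [20.5 46.3] 164.7 [544.2 348.9  92.1] [ 71.5 109.3]
blk 422 [ 573.5 -298.1] [72.1 85.5] 95.6 [ 565.  -302.7   39.3] [35.4 42.9]
knob 114 [ 572.6 -296.6] [32.7 34.5] 13.2 [ 571.5 -297.4   80.8] [77.2 83.9]
redknob 129 [ 433.4 -295.7] [32.9 34.3] 78.3 [ 432.  -296.3   81.1] [77.3 84. ]
wrist
rim 3723 [580.3  25. ] [161.  195.2] 166.2 [587.6  10.4  58.3] [55.3 60.1]
green 7902 [547.7  29.7] [124.  157.9] 74.3 [534.4  35.9   4.8] [3.4 6.2]
foot 1847 [518.9 269.1] [70.9 78.8] 71.4 [516.6 264.7   9.1] [ 7.7 10.3]
```

```bash
python3 -m crank '{"delta_pos": [[0.010,0.040,0],[0.010,0.040,0],[0.010,0.040,0],[0.010,0.040,0],[0.010,0.040,0],[0.010,0.040,0],[0.010,0.040,0],[0.010,0.040,0]], "twist": [0,0,0,0,0,0,0,0]}'
python3 -m crank '{"delta_pos": [[0,0.033,0],[0,0,0],[0,0,0],[0,0,0],[0,0,0],[0,0,0],[0,0,0],[0,0,0]], "twist": [0,-0.124,-0.124,-0.124,-0.124,-0.124,-0.124,-0.124]}'
python3 -m crank '{"delta_pos": [[0,0,0],[0,0,0],[0,0,0],[0,0,0],[0,0,0]], "twist": [-0.124,-0.124,-0.124,0,0]}'
python3 - <<'E'
from meas import *
im,d,T,K,dist=grab('wrist');cv2.imwrite('pics/w1.png',im)
s=arm.read_state();print(s['clock'],s['position'].round(1),toolT().round(3)[:3,:3].tolist())
W=cloud(d,T,K,dist)
for nm,c,r,z0,z1 in(('foot',(525,285),85,6,14),('ptop',(545,350),45,104,116),('orange',(525,285),75,16,60)):
    P=sel(W,c,r,z0,z1);
    if len(P)>8: print(nm,len(P),*rect(P),P.mean(0).round(1))
E
```

```text
clock: 0.82
position: [544.0, 321.8, 303.7]
ee_rot: [-0.0, 1.0, -0.0, -0.0]
contact_force: [1.1, -0.3, -0.4]
gripper_width: 85.2
clock: 1.48
position: [544.8, 353.0, 303.4]
ee_rot: [-0.423, 0.906, -0.0, -0.0]
contact_force: [0.2, -0.1, 0.4]
gripper_width: 85.6
clock: 1.9
position: [544.9, 353.0, 303.5]
ee_rot: [-0.58, 0.815, 0.0, -0.0]
contact_force: [0.1, 0.7, -0.6]
gripper_width: 85.3
1.95 [544.9 353.  303.6] [[-0.328, -0.945, -0.0], [-0.945, 0.328, -0.0], [0.001, 0.0, -1.0]]
foot 5580 [526.9 294.6] [ 70.6 128.1] 71.7 [526.9 289.9   9.1]
ptop 567 [546.4 351.8] [ 9.9 45.9] 161.1 [547.2 351.4 108.9]
```

View pics/w1.png

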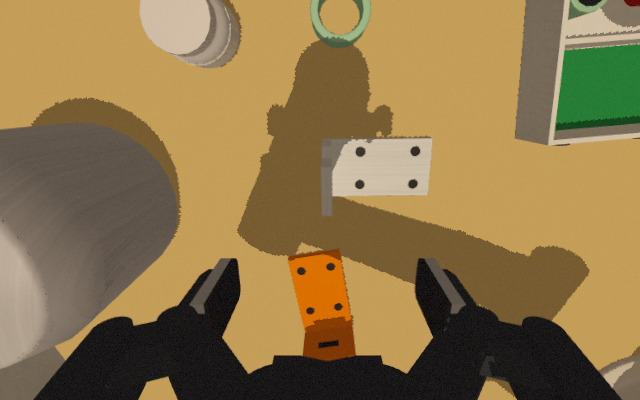

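```bash
python3 - <<'E'
from meas import *
im,d,T,K,dist=load('wrist');W=cloud(d,T,K,dist)
P=W[np.isfinite(W[...,0])]
Tt=toolT();L=(P-np.array([546,352,0]))@Tt[:3,:3]  # tool-axes offsets about plate
for nm,m in(('finger swath',(abs(L[:,1])<25)&(abs(L[:,0])<130)&(P[:,2]>60)&(P[:,2]<230)),('body',(abs(L[:,1])<60)&(abs(L[:,0])<110)&(P[:,2]>130)&(P[:,2]<230))):
    q=L[m];print(nm,len(q),np.histogram(q[:,0],bins=np.arange(-130,131,20)) if len(q) else '')
print(L[:, :][(P[:,2]>60)&(P[:,2]<230)&(L[:,0]>40)].min(0) if 1 else '')
Tt=toolT();print('move tool', Tt[:3,:3].T@(np.array([546,352,144])-Tt[:3,3]))
E
```

```text
finger swath 667 (array([  0,   0,   0,   0,   0,   0, 667,   0,   0,   0,   0,   0,   0]), array([-130, -110,  -90,  -70,  -50,  -30,  -10,   10,   30,   50,   70,
         90,  110,  130]))
body 0 
[ 214.89600972 -163.30121383  -62.1389714 ]
move tool [  0.4853792   -1.43186007 159.59802963]
```

Only the plate itself is in the swath. Now I descend and close.

```bash
python3 -m crank '{"delta_pos": [[0.0005,-0.001,0.035],[0,0,0.035],[0,0,0.035],[0,0,0.030],[0,0,0.024],[0,0,0]], "twist": [-0.011,0,0,0,0,0]}'
python3 -m crank '{"delta_pos": [[0,0,0],[0,0,0],[0,0,0],[0,0,0],[0,0,0],[0,0,0],[0,0,0],[0,0,0]], "twist": [0,0,0,0,0,0,0,0]}' 0
python3 -m crank '{"delta_pos": [[0,0,0],[0,0,0],[0,0,0],[0,0,0]], "twist": [0,0,0,0]}' 0
```

```text
clock: 2.45
position: [543.3, 350.1, 138.7]
ee_rot: [-0.584, 0.812, -0.0, -0.006]
contact_force: [-0.8, 0.0, -0.9]
gripper_width: 85.3
clock: 3.12
position: [546.1, 352.7, 146.1]
ee_rot: [-0.586, 0.811, 0.0, 0.001]
contact_force: [-0.7, 0.3, 5.3]
gripper_width: 9.1
clock: 3.45
position: [546.1, 352.7, 146.1]
ee_rot: [-0.586, 0.811, 0.0, 0.001]
contact_force: [-1.7, 1.1, 5.4]
gripper_width: 9.2
```

```bash
python3 -m crank '{"delta_pos": [[0,0,-0.010],[0,0,-0.020],[0,0,-0.030],[0,0,-0.030],[0,0,-0.020],[0,0,-0.010],[0,0,0],[0,0,0]], "twist": [0,0,0,0,0,0,0,0]}'
python3 -m crank '{"delta_pos": [[0.020,-0.0070,0],[0.030,-0.0104,0],[0.038,-0.0130,0],[0.038,-0.0130,0],[0.038,-0.0130,0],[0.038,-0.0130,0],[0.0263,-0.0090,0],[0.014,-0.0048,0]], "twist": [0,0,0,0,-0.010,-0.020,-0.030,-0.019]}'
python3 -m crank '{"delta_pos": [[0,0,0],[0,0,0],[0,0,0],[0,0,0]], "twist": [0,0,0,0]}'
python3 - <<'E'
from h import *
for n in('scene','side','wrist'):
    im=grab(n)[0];cv2.imwrite('pics/%s2.png'%n,im)
a=cv2.imread('pics/scene2.png')[170:330,220:420];b=cv2.imread('pics/side2.png')[90:250,250:450]
cv2.imwrite('pics/c2.png',cv2.resize(cv2.hconcat([a,b]),None,fx=2,fy=2,interpolation=cv2.INTER_CUBIC))
s=arm.read_state();print(s['clock'],s['position'],s['gripper_width'],s['contact_force'],toolT()[:3,0])
E
```

```text
clock: 4.12
position: [545.1, 351.8, 263.6]
ee_rot: [-0.585, 0.811, 0.0, -0.001]
contact_force: [-0.6, 0.3, -3.5]
gripper_width: 9.2
clock: 4.78
position: [548.8, 92.5, 262.2]
ee_rot: [-0.616, 0.788, 0.001, -0.003]
contact_force: [-0.2, 0.8, -3.4]
gripper_width: 9.5
clock: 5.12
position: [550.4, 96.9, 263.8]
ee_rot: [-0.617, 0.787, 0.0, -0.001]
contact_force: [-0.2, 0.7, -3.4]
gripper_width: 9.3
5.2667 [550.5966369   97.0175265  264.52692882] 9.258047106440895 [-0.15390599  0.72631935 -3.03255583] [-2.37246849e-01 -9.71449359e-01  2.76035797e-04]
```

View pics/c2.png

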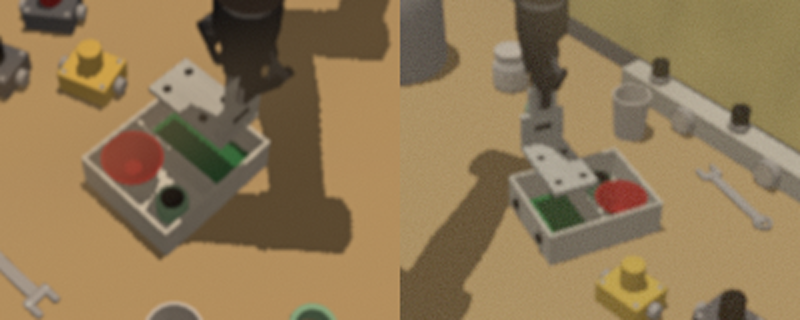

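View pics/wrist2.png

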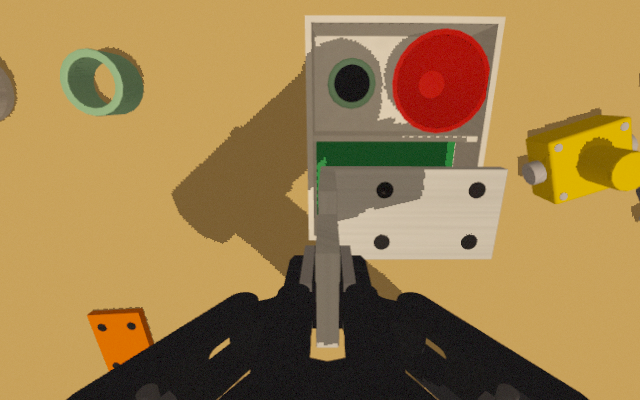

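The bracket hangs level above the bay, gripped at wrist (328,300). I'll measure the foot against the rim.

```bash
python3 - <<'E'
from meas import *
im,d,T,K,dist=load('wrist');W=cloud(d,T,K,dist)
P=W[np.isfinite(W[...,0])]
a=np.radians(-13.8);ex=np.array([np.cos(a),np.sin(a)]);ey=np.array([-np.sin(a),np.cos(a)])
f=P[(P[:,2]>108)&(P[:,2]<140)&(P[:,1]<92)];f=f[np.hypot(f[:,0]-535,f[:,1]-30)<90];q=f[:,:2]-[534.1,36.5];
print('foot',*rect(f),f[:,2].min(),f[:,2].max(),np.percentile(q@ex,[.5,99.5]),np.percentile(q@ey,[.5,99.5]))
A=np.c_[q@ex,q@ey,np.ones(len(q))];print('foot slope',np.linalg.lstsq(A,f[:,2],rcond=None)[0])
r=P[(P[:,2]>57)&(P[:,2]<63)&(np.hypot(P[:,0]-580,P[:,1]-25)<140)];q=r[:,:2]-[534.1,36.5]
x=q@ex;y=q@ey
print('rim',np.percentile(x,[.5,99.5]),np.percentile(y,[.5,99.5]),*rect(r))
print(np.histogram(x,bins=np.arange(-60,160,5)));print(np.histogram(y,bins=np.arange(-95,96,5)))
E
```

```text
foot [535.8  37.4] [ 71.3 129.3] 76.3 117.63003303409423 139.90000216756886 [-33.10036848  36.80595657] [-62.03330286  58.6021314 ]
foot slope [-1.33831634e-02  1.45425011e-03  1.27256297e+02]
rim [-46.53351955 145.49164668] [-80.24967548  79.60806828] [581.1  24.4] [160.6 194.6] 166.3
(array([   0,    0,   31,   27,   24,   23,   24,   25,   25,   23,   25,
         30,   31,   33,   32,   31,   34,   64,   64,   67,   70,   69,
         66,   74,   76,   72,   79,   81,   89,   80,   77,   80,   92,
         83,   86,   79,   91,   99,  100,  113, 1391,  126,    0]), array([-60, -55, -50, -45, -40, -35, -30, -25, -20, -15, -10,  -5,   0,
         5,  10,  15,  20,  25,  30,  35,  40,  45,  50,  55,  60,  65,
        70,  75,  80,  85,  90,  95, 100, 105, 110, 115, 120, 125, 130,
       135, 140, 145, 150, 155]))
(array([   0,    0,   37,  886,  152,   49,   44,   46,   46,   47,   39,
         39,   39,   45,   47,   42,   48,   43,   49,   54,   49,   50,
         52,   53,   48,   52,   53,   50,   50,   57,   48,   49,   57,
        167, 1199,    0,    0,    0]), array([-95, -90, -85, -80, -75, -70, -65, -60, -55, -50, -45, -40, -35,
       -30, -25, -20, -15, -10,  -5,   0,   5,  10,  15,  20,  25,  30,
        35,  40,  45,  50,  55,  60,  65,  70,  75,  80,  85,  90,  95]))
```

Offsets are within about 2 mm and the clearance is 10 mm, so I lower it.

```bash
python3 -m crank '{"delta_pos": [[0,0,0.015],[0,0,0.025],[0,0,0.025],[0,0,0.020],[0,0,0.013],[0,0,0.006],[0,0,0],[0,0,0]], "twist": [0,0,0,0,0,0,0,0]}'
python3 -m crank '{"delta_pos": [[0,0,0.003],[0,0,0.002],[0,0,0.001],[0,0,0]], "twist": [0,0,0,0]}'
```

```text
clock: 5.93
position: [551.2, 96.6, 161.3]
ee_rot: [-0.617, 0.787, -0.0, 0.0]
contact_force: [-0.7, -0.7, -1.8]
gripper_width: 8.9
clock: 6.27
position: [550.7, 96.1, 155.2]
ee_rot: [-0.617, 0.787, -0.0, 0.0]
contact_force: [0.4, 0.5, -3.2]
gripper_width: 9.3
```

```bash
python3 -m crank '{"delta_pos": [[0,0,0.001],[0,0,0.001],[0,0,0.001],[0,0,0]], "twist": [0,0,0,0]}'
python3 -m crank '{"delta_pos": [[0,0,0.001],[0,0,0],[0,0,0]], "twist": [0,0,0]}'
```

```text
clock: 6.6
position: [550.6, 96.1, 151.7]
ee_rot: [-0.617, 0.787, 0.0, -0.0]
contact_force: [-0.0, -0.2, -2.5]
gripper_width: 9.5
clock: 6.85
position: [550.8, 96.2, 151.1]
ee_rot: [-0.617, 0.787, -0.0, 0.0]
contact_force: [0.0, 1.0, -1.6]
gripper_width: 9.3
```

```bash
python3 -m crank '{"delta_pos": [[0,0,0.001],[0,0,0],[0,0,0]], "twist": [0,0,0]}'
python3 -m crank '{"delta_pos": [[0,0,0.0005],[0,0,0],[0,0,0]], "twist": [0,0,0]}'
```

```text
clock: 7.1
position: [550.8, 96.2, 151.1]
ee_rot: [-0.617, 0.787, -0.0, 0.0]
contact_force: [-3.5, 0.6, 5.3]
gripper_width: 9.1
clock: 7.35
position: [550.8, 96.2, 151.1]
ee_rot: [-0.617, 0.787, -0.0, 0.0]
contact_force: [-4.0, 1.7, 7.9]
gripper_width: 9.1
```

The bracket touches the floor at the expected height, with about +10 N of change. I release and rise.

```bash
python3 -m crank '{"delta_pos": [[0,0,0],[0,0,0],[0,0,0],[0,0,0],[0,0,0],[0,0,0],[0,0,0],[0,0,0]], "twist": [0,0,0,0,0,0,0,0]}' 1
python3 -m crank '{"delta_pos": [[0,0,-0.015],[0,0,-0.035],[0,0,-0.040],[0,0,-0.040],[0,0,-0.020],[0,0,-0.010],[0,0,0],[0,0,0]], "twist": [0,0,0,0,0,0,0,0]}'
python3 - <<'E'
from meas import *
im,d,T,K,dist=grab('wrist');cv2.imwrite('pics/w3.png',im);W=cloud(d,T,K,dist)
P=W[np.isfinite(W[...,0])]
for nm,c,r,z0,z1 in(('rim',(580,25),140,57,63),('foot',(535,36),72,11,19),('ptop',(550,97),40,108,122)):
    q=sel(W,c,r,z0,z1);print(nm,len(q),*rect(q),q.mean(0).round(1))
f=sel(W,(535,36),60,11,19);print(np.linalg.lstsq(np.c_[f[:,:2]-[535,36],np.ones(len(f))],f[:,2],rcond=None)[0])
s=arm.read_state();print(s['clock'],s['position'],toolT()[:3,:2].round(3).tolist())
E
```

```text
clock: 8.02
position: [550.7, 96.1, 149.3]
ee_rot: [-0.617, 0.787, 0.0, -0.0]
contact_force: [0.5, 0.6, -0.6]
gripper_width: 85.3
clock: 8.68
position: [550.1, 96.1, 308.3]
ee_rot: [-0.617, 0.787, 0.001, -0.001]
contact_force: [-0.1, 1.1, -1.1]
gripper_width: 85.6
rim 3695 [580.2  24.7] [160.3 195. ] 166.3 [590.4  19.3  59. ]
foot 5808 [536.6  34.4] [ 96.1 124.3] 76.3 [536.1  31.9  14.2]
ptop 548 [551.1  94.8] [ 9.2 46. ] 165.9 [551.9  94.7 114. ]
[-5.39758588e-03  1.25768995e-03  1.41506694e+01]
8.7333 [549.82414472  95.91635821 307.31348548] [[-0.239, -0.971], [-0.971, 0.239], [0.002, 0.003]]
```

View pics/w3.png

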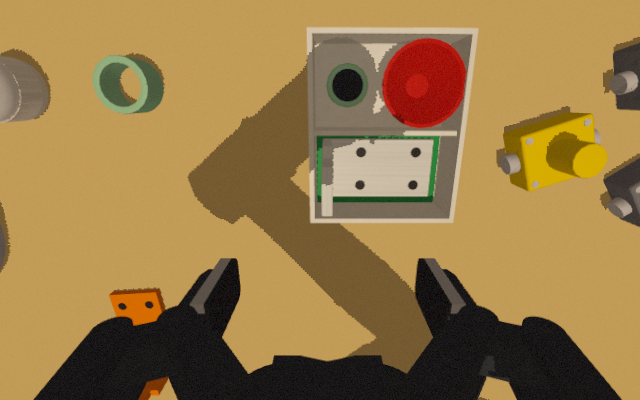

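The bracket sits flat at wrist (380,170), plate upright at the +y end. Next, the black valve.

```bash
python3 -m crank '{"delta_pos": [[0.025,-0.0077,0],[0.039,-0.012,0],[0.039,-0.012,0],[0.039,-0.012,0],[0.039,-0.012,0],[0.039,-0.012,0],[0.039,-0.012,0],[0.039,-0.012,0]], "twist": [0,0,0,0,0,0,0,0]}'
python3 -m crank '{"delta_pos": [[0.039,-0.012,0],[0.038,-0.0113,0],[0,0,0],[0,0,0],[0,0,0],[0,0,0],[0,0,0],[0,0,0]], "twist": [0,0,0.122,0.122,0.122,0.122,0.122,0.122]}'
python3 -m crank '{"delta_pos": [[0,0,0],[0,0,0],[0,0,0],[0,0,0],[0,0,0],[0,0,0],[0,0,0]], "twist": [0.122,0.122,0.122,0.122,0,0,0]}'
python3 - <<'E'
from meas import *
im,d,T,K,dist=grab('wrist');cv2.imwrite('pics/w4.png',im);W=cloud(d,T,K,dist)
for nm,c,r,z0,z1 in(('blk',(572,-295),60,36,44),('knob',(572,-295),45,76,88)):
    q=sel(W,c,r,z0,z1);print(nm,len(q),*rect(q),q.mean(0).round(1),*[np.round(v,1) for v in cv2.minEnclosingCircle(q[:,:2].astype(np.float32))])
Tt=toolT();P=W[np.isfinite(W[...,0])];L=(P-np.array([572,-295,0]))@Tt[:3,:3]
q=L[(abs(L[:,1])<60)&(abs(L[:,0])<90)&(P[:,2]>45)&(P[:,2]<220)];print('near',len(q),q.min(0),q.max(0))
s=arm.read_state();print(s['clock'],s['position'],Tt[:3,:2].round(3).tolist())
E
```

```text
clock: 9.4
position: [567.8, -216.9, 306.5]
ee_rot: [-0.617, 0.787, 0.002, -0.002]
contact_force: [0.9, 0.3, 0.2]
gripper_width: 84.9
clock: 10.07
position: [572.3, -295.3, 306.0]
ee_rot: [-0.291, 0.957, 0.002, -0.002]
contact_force: [0.0, -0.9, -0.2]
gripper_width: 85.6
clock: 10.65
position: [572.7, -295.4, 307.8]
ee_rot: [-0.056, 0.998, 0.0, -0.001]
contact_force: [-0.9, -1.1, -0.2]
gripper_width: 85.0
blk 3004 [ 572.8 -296.6] [68.  80.1] 96.3 [ 573.4 -301.6   38.9] [ 572.5 -296.5] 51.0
knob 963 [ 572.9 -296.7] [34.8 35. ] 24.8 [ 572.9 -297.3   80.8] [ 572.8 -296.3] 17.9
near 1127 [-18.27639121 -19.34250616 -82.95769193] [ 16.95815067  15.83447656 -45.23669015]
10.7 [ 572.7884692  -295.39719347  308.24984878] [[-0.994, -0.112], [-0.112, 0.994], [0.002, 0.001]]
```

View pics/w4.png

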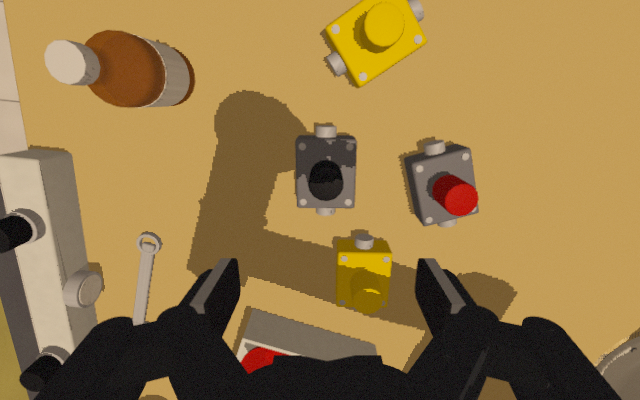

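The grasp target is the black knob at (326,180) on the grey block. The red knob at (458,195) and the yellow parts at (365,275) and (375,40) stay alone. I descend onto the black knob.

```bash
python3 -m crank '{"delta_pos": [[0,-0.001,0.025],[0,0,0.038],[0,0,0.038],[0,0,0.035],[0,0,0.025],[0,0,0.015],[0,0,0.008],[0,0,0.002]], "twist": [0,0,0,0,0,0,0,0]}'
python3 -m crank '{"delta_pos": [[0,0,0],[0,0,0],[0,0,0],[0,0,0],[0,0,0],[0,0,0],[0,0,0],[0,0,0]], "twist": [0,0,0,0,0,0,0,0]}' 0
python3 -m crank '{"delta_pos": [[0,0,0],[0,0,0]], "twist": [0,0]}'
```

```text
clock: 11.37
position: [572.4, -296.3, 121.5]
ee_rot: [-0.055, 0.998, 0.001, -0.002]
contact_force: [0.3, -0.5, 0.2]
gripper_width: 85.7
clock: 12.03
position: [574.1, -296.7, 125.1]
ee_rot: [-0.055, 0.998, -0.001, 0.001]
contact_force: [0.5, 1.0, 5.7]
gripper_width: 34.3
clock: 12.2
position: [574.1, -296.7, 125.1]
ee_rot: [-0.055, 0.998, -0.001, 0.001]
contact_force: [0.6, 1.0, 6.3]
gripper_width: 34.4
```

```bash
python3 -m crank '{"delta_pos": [[0,0,-0.010],[0,0,-0.020],[0,0,-0.030],[0,0,-0.030],[0,0,-0.025],[0,0,-0.010],[0,0,0],[0,0,0]], "twist": [0,0,0,0,0,0,0,0]}'
python3 - <<'E'
from h import *
T=toolT();print(T[:3,3],T[:3,:3].T@(np.array([534.6,31.8,T[2,3]])-T[:3,3]),T[:3,0])
E
```

```text
clock: 12.87
position: [572.2, -296.0, 247.1]
ee_rot: [-0.055, 0.999, 0.001, -0.001]
contact_force: [-0.8, 0.4, -3.3]
gripper_width: 34.6
[ 572.18972024 -296.03790657  247.10411936] [  1.6182386  329.98128774   0.64116656] [-0.99403608 -0.10903956  0.00162423]
```

```bash
python3 -m crank '{"delta_pos": [[0,0.020,0],[0,0.035,0],[0,0.040,0],[0,0.040,0],[0,0.040,0],[0,0.040,0],[0,0.040,0],[0,0.035,0]], "twist": [0,0,0,0,0,0,0,0]}'
python3 -m crank '{"delta_pos": [[0.0016,0.025,0],[0,0.015,0],[0,0,0],[0,0,0],[0,0,0],[0,0,0],[0,0,0],[0,0,0]], "twist": [0,0.05,0.1,0.1,0.07,0.032,0,0]}'
python3 -m crank '{"delta_pos": [[0,0,0],[0,0,0]], "twist": [0,0]}'
python3 - <<'E'
from meas import *
for n in('scene','side','wrist'):
    im=grab(n)[0];cv2.imwrite('pics/%s5.png'%n,im)
a=cv2.imread('pics/scene5.png')[170:330,220:420];b=cv2.imread('pics/side5.png')[90:250,250:450]
cv2.imwrite('pics/c5.png',cv2.resize(cv2.hconcat([a,b]),None,fx=2,fy=2,interpolation=cv2.INTER_CUBIC))
T=toolT();print(T[:3,3],np.degrees(np.arctan2(T[1,0],T[0,0])),arm.read_state()['contact_force'])
im,d,Tc,K,dist=load('wrist');W=cloud(d,Tc,K,dist)
q=sel(W,(535,32),62,148,175);print('blocktop',len(q),*rect(q),q.mean(0).round(1))
q=sel(W,(580,25),140,57,63);print('rim',len(q),*rect(q))
E
```

```text
clock: 13.53
position: [539.2, -6.3, 245.6]
ee_rot: [-0.055, 0.998, -0.0, -0.003]
contact_force: [0.8, 0.4, -2.7]
gripper_width: 34.7
clock: 14.2
position: [534.2, 31.1, 246.3]
ee_rot: [0.12, 0.993, -0.001, -0.002]
contact_force: [0.7, -0.7, -1.7]
gripper_width: 34.7
clock: 14.37
position: [534.9, 31.2, 247.6]
ee_rot: [0.121, 0.993, -0.0, -0.001]
contact_force: [-0.7, 0.7, -3.2]
gripper_width: 34.9
[535.14037319  31.27406688 248.19792004] 166.13996205634717 [-0.24455022  0.03109514 -2.32276213]
blocktop 9064 [533.   25.6] [68.2 92.7] 75.7 [528.    5.9 161. ]
rim 3372 [580.6  25.3] [160.4 196.3] 166.3
```

View pics/c5.png

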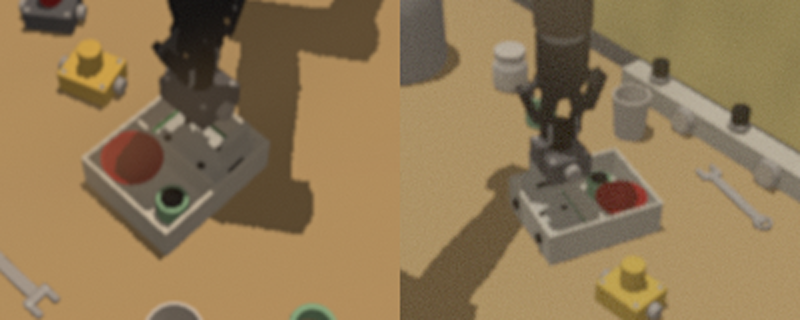

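View pics/wrist5.png

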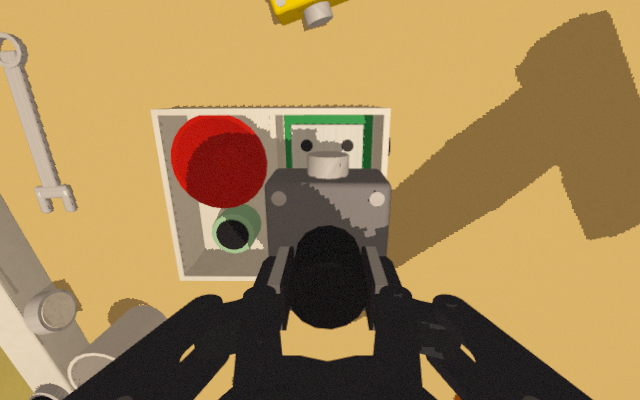

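```bash
python3 - <<'E'
from meas import *
im,d,Tc,K,dist=load('wrist');W=cloud(d,Tc,K,dist)
a=np.radians(-13.8);ex=np.array([np.cos(a),np.sin(a)]);ey=np.array([-np.sin(a),np.cos(a)])
q=sel(W,(533,15),70,156,170);p=q[:,:2]-[534.1,36.2]
print(len(q),np.percentile(p@ex,[.5,99.5]),np.percentile(p@ey,[.5,99.5]))
m=(p@ey<-25);print(np.percentile((p@ex)[m],[.5,99.5]),np.linalg.lstsq(np.c_[p[m]@ex,p[m]@ey,np.ones(m.sum())],q[m,2],rcond=None)[0])
E
```

```text
7653 [-32.13995218  34.71734833] [-44.87847162  -2.96523912]
[-31.99245935  34.4228308 ] [4.12161023e-04 7.92160969e-02 1.64563528e+02]
```

```bash
python3 - <<'E'
from meas import *
im,d,Tc,K,dist=load('wrist');W=cloud(d,Tc,K,dist)
a=np.radians(-13.8);ex=np.array([np.cos(a),np.sin(a)]);ey=np.array([-np.sin(a),np.cos(a)])
q=W[np.isfinite(W[...,0])];p=q[:,:2]-[534.1,36.2];x=p@ex;y=p@ey
for y0 in range(-64,-8,4):
    m=(y>=y0)&(y<y0+4)&(abs(x-1.3)<32)&(abs(x-1.3)>18)&(q[:,2]>100)&(q[:,2]<180)
    m2=(y>=y0)&(y<y0+4)&(abs(x-1.3)<8)&(q[:,2]>100)&(q[:,2]<180)
    print(y0,m.sum(),np.percentile(q[m,2],[10,50,90]).round(1) if m.sum() else '',m2.sum(),np.percentile(q[m2,2],[50]).round(1) if m2.sum() else '')
E
```

```text
-64 0  0 
-60 0  199 [145.3]
-56 0  222 [152.9]
-52 0  203 [153.]
-48 735 [129.6 146.7 159.5] 312 [153.8]
-44 429 [160.5 161.7 162.6] 244 [161.8]
-40 391 [161.5 162.3 163.1] 217 [162.1]
-36 360 [161.4 162.2 163.1] 208 [162.1]
-32 358 [161.3 162.  162.9] 212 [162.1]
-28 358 [161.3 162.1 162.8] 209 [162.1]
-24 355 [161.3 162.1 162.9] 540 [169.1]
-20 356 [161.4 162.2 163. ] 22 [163.1]
-16 332 [161.4 162.1 162.8] 0 
-12 312 [161.4 162.1 162.8] 0
```

The block is level, with its centre at bay-frame (1.3, −4.5), about 8 mm clear of the plate. Now I lower it.

```bash
python3 -m crank '{"delta_pos": [[0,0,0.012],[0,0,0.022],[0,0,0.022],[0,0,0.018],[0,0,0.012],[0,0,0.006],[0,0,0],[0,0,0]], "twist": [0,0,0,0,0,0,0,0]}'
python3 -m crank '{"delta_pos": [[0,0,0.003],[0,0,0.002],[0,0,0.002],[0,0,0]], "twist": [0,0,0,0]}'
```

```text
clock: 15.18
position: [535.7, 31.4, 156.8]
ee_rot: [0.121, 0.993, 0.0, 0.0]
contact_force: [-0.8, 0.3, -1.8]
gripper_width: 34.6
clock: 15.52
position: [535.1, 31.3, 149.4]
ee_rot: [0.121, 0.993, 0.0, -0.0]
contact_force: [-1.0, 0.8, -2.9]
gripper_width: 34.6
```

```bash
python3 -m crank '{"delta_pos": [[0,0,0.002],[0,0,0.001],[0,0,0],[0,0,0]], "twist": [0,0,0,0]}'
python3 -m crank '{"delta_pos": [[0,0,0.001],[0,0,0],[0,0,0]], "twist": [0,0,0]}'
```

```text
clock: 15.85
position: [535.2, 31.4, 146.4]
ee_rot: [0.121, 0.993, -0.0, -0.0]
contact_force: [-0.2, 0.1, -1.9]
gripper_width: 34.4
clock: 16.1
position: [535.2, 31.4, 145.4]
ee_rot: [0.121, 0.993, -0.0, -0.0]
contact_force: [0.3, -0.3, -3.4]
gripper_width: 34.2
```

```bash
python3 -m crank '{"delta_pos": [[0,0,0.002],[0,0,0.001],[0,0,0],[0,0,0]], "twist": [0,0,0,0]}'
python3 -m crank '{"delta_pos": [[0,0,0.001],[0,0,0],[0,0,0]], "twist": [0,0,0]}'
```

```text
clock: 16.43
position: [535.2, 31.3, 142.3]
ee_rot: [0.121, 0.993, -0.0, -0.0]
contact_force: [0.7, 0.0, -3.1]
gripper_width: 34.6
clock: 16.68
position: [535.2, 31.3, 141.4]
ee_rot: [0.121, 0.993, -0.0, -0.0]
contact_force: [-0.2, -0.7, -2.9]
gripper_width: 34.9
```

```bash
python3 -m crank '{"delta_pos": [[0,0,0.001],[0,0,0],[0,0,0]], "twist": [0,0,0]}'
```

```text
clock: 16.93
position: [535.2, 31.3, 140.4]
ee_rot: [0.121, 0.993, -0.0, -0.0]
contact_force: [-0.4, 0.6, -3.1]
gripper_width: 34.4
```

```bash
python3 -m crank '{"delta_pos": [[0,0,0.001],[0,0,0],[0,0,0]], "twist": [0,0,0]}'
python3 -m crank '{"delta_pos": [[0,0,0.0005],[0,0,0],[0,0,0]], "twist": [0,0,0]}'
```

```text
clock: 17.18
position: [535.4, 31.4, 140.0]
ee_rot: [0.121, 0.993, 0.0, 0.0]
contact_force: [-0.3, 0.6, 2.2]
gripper_width: 34.4
clock: 17.43
position: [535.5, 31.4, 139.9]
ee_rot: [0.121, 0.993, 0.0, 0.0]
contact_force: [-2.1, 0.1, 5.3]
gripper_width: 34.7
```

Contact comes at TCP 140.0, as predicted. I open partly, because the rim is close, and rise.

```bash
python3 -m crank '{"delta_pos": [[0,0,0],[0,0,0],[0,0,0],[0,0,0],[0,0,0],[0,0,0]], "twist": [0,0,0,0,0,0]}' 0.65
python3 -m crank '{"delta_pos": [[0,0,-0.010],[0,0,-0.025],[0,0,-0.035],[0,0,-0.035],[0,0,-0.035],[0,0,-0.030],[0,0,0],[0,0,0]], "twist": [0,0,0,0,0,0,0,0]}'
python3 - <<'E'
from meas import *
for n in('scene','side','wrist'):
    im=grab(n)[0];cv2.imwrite('pics/%s6.png'%n,im)
a=cv2.imread('pics/scene6.png')[170:330,220:420];b=cv2.imread('pics/side6.png')[90:250,250:450]
cv2.imwrite('pics/c6.png',cv2.resize(cv2.hconcat([a,b]),None,fx=2,fy=2,interpolation=cv2.INTER_CUBIC))
im,d,Tc,K,dist=load('wrist');W=cloud(d,Tc,K,dist)
for nm,c,r,z0,z1 in(('blk',(535,31),55,50,60),('knob',(535,31),25,88,105),('ptop',(551,95),40,108,122)):
    q=sel(W,c,r,z0,z1)
    if len(q)>5:print(nm,len(q),*rect(q),q.mean(0).round(1),np.linalg.lstsq(np.c_[q[:,:2]-q[:,:2].mean(0),np.ones(len(q))],q[:,2],rcond=None)[0].round(3))
E
```

```text
clock: 17.93
position: [535.3, 31.3, 138.8]
ee_rot: [0.121, 0.993, -0.0, -0.0]
contact_force: [-0.1, 0.6, 0.5]
gripper_width: 55.5
clock: 18.6
position: [535.7, 31.5, 311.8]
ee_rot: [0.121, 0.993, 0.001, 0.003]
contact_force: [-0.9, -0.5, -0.7]
gripper_width: 55.4
blk 3693 [532.9  31.8] [ 80.5 100.2] 166.1 [533.   26.9  54. ] [-2.9000e-02  9.0000e-03  5.3956e+01]
knob 1059 [534.8  31.1] [34.5 34.8] 166.5 [534.4  30.5  95.6] [5.0000e-03 4.2000e-02 9.5585e+01]
ptop 565 [550.1  94.8] [10.8 45.7] 166.5 [550.   93.8 113.3] [5.80000e-02 2.51000e-01 1.13251e+02]
```

View pics/c6.png

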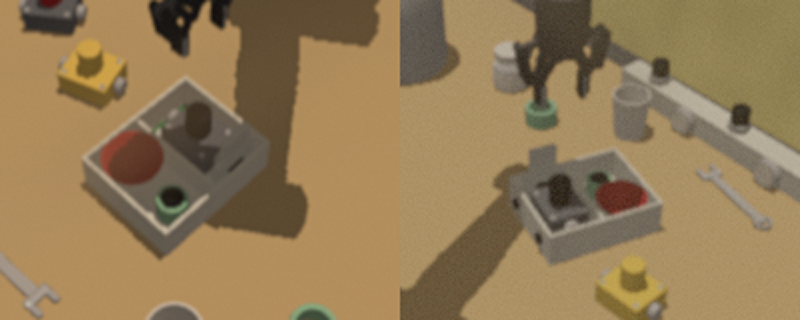

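View pics/wrist6.png

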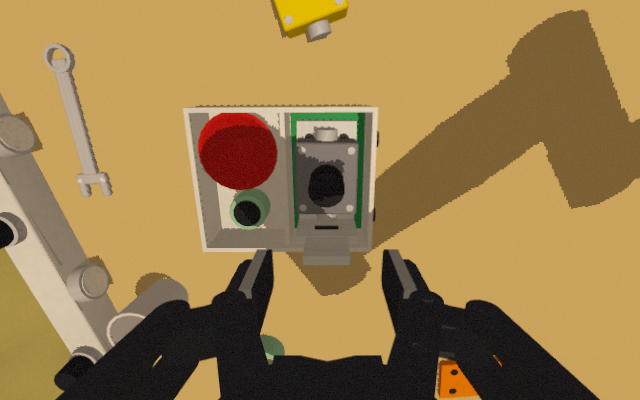

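The valve stands level on the foot at wrist (327,185), beside the upright plate at (327,240). The gripper is clear. I do one last check on the red valve, then hand in.

```bash
python3 - <<'E'
from meas import *
from bench import job_done
im,d,T,K,dist=load('scene');q=sel(cloud(d,T,K,dist),(435,-295),45,76,88);print(*rect(q))
print(arm.read_state()['clock'],job_done())
E
```

```text
[ 434.5 -291.5] [32.6 34.1] 67.3
the job is handed in; nothing more can be done
18.75 None
```

The green-floored bay is packed and handed in at 18.75 s. The aluminium bracket went in first, with its foot on the floor and its plate upright at the +y end. The valve block with the black knob now stands on the foot beside the plate.

I lowered each part until the force showed contact before letting go. Contact came at the expected heights: TCP 151.1 mm for the bracket and 140.0 mm for the valve.

Last checks:
- **Valve:** its knob top is at z ≈ 96 mm, where 97 mm is expected, and the block was level when I checked it just before lowering.
- **Bracket:** the plate top is at z ≈ 113–114 mm, where 115 mm is expected, and it moved about 1 mm or less when the valve went in.
- **Red valve:** it is still where it stood, within 1 mm of the first reading.
- **Gripper:** it is clear of everything.

- **Disagreement over the caddy's centre:** the scene and side cameras put it up to about 4 mm from the wrist camera. I used the wrist values, and the clearances of 8–10 mm were enough.
- **Slopes I discounted:** a first depth fit to the hanging valve suggested a 4.5° tilt, and a closer look showed stray points had caused it. The final fits to the block, knob and plate tops also show small slopes, which I put down to points off the top faces without checking further.

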